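# Cull the damaged frame brackets through the tray gate

## Task

Two of the five aluminium frame brackets in the blue-walled inspection tray are damaged: one has an ear bent sideways, one has an ear broken off. Swing the red lock lever aside, slide the yellow gate fully open, and slide both damaged brackets along the tray and completely through the gate into the red-floored reject bay, flat on its floor, leaving the gate open; do not lift brackets over the walls. Leave the three sound brackets where they lie (a slight nudge does no harm) and do not disturb the things standing round the tray.

Things in the scene. Friction and masses are not known exactly. Their poses are not given: they have to be found in the camera images.
- cull_tray: fixed tray on short legs: dark floor, surface at z = 22 mm; blue walls 6 mm thick, tops at 42 mm. Origin: on the bench under the middle of the gate opening. In its frame (mm): aisle x -40 to 36, y 16 to 414, leading to the gate opening (x -40 to 40, y -10 to 16); row of brackets beside it, x 37 to 104, y 16 to 370; pocket x -111 to -40, y 315 to 414
- aisle (a point): middle of the free aisle (tray x 0, y 200), about 76 mm wide, that runs along tray y to the gate. Four brackets lie in the row at tray x about 71, y about 60, 149, 237, 326; the fifth in the pocket at about x -73, y 365; all with ears along tray y, which bracket is where varies
- reject_bay (a point): centre of the red-floored reject bay (axes as cull_tray), which reaches 82 mm either way along x and 55 mm along y, same floor and walls: room for two brackets side by side, e.g. at tray x -85 and 0
- lock_lever (a joint): red lock lever on a vertical pivot, rad: 0 = locked (it points along the gate to tray +x and its nose blocks the gate's knob); grows to 1.5 as it swings to tray +y; free above about 1.1; stays where left
- lever_knob (a point): top of the lever's upright red knob (18 mm diameter cap, 14 mm stem, z 64 to 88 mm), 60 mm from the pivot; the lever bar is 12 mm wide, z 55 to 65 mm, and ends 101 mm from the pivot
- lever_pivot (a point): axis of the lever, tray x -70, y 0, on a small bridge over the gate
- gate (a joint): yellow gate plate, m: 0 = shut across the opening; slides 0.084 toward tray -x to fully open; friction about 1.5 N; blocked by the lever until that is swung aside
- gate_knob (a point): top of the gate's upright knob (18 mm diameter black cap, yellow stem 12 x 14 mm, z 46 to 84 mm), at tray x 38 when shut; push it sideways toward tray -x. The gate plate is 90 x 8 mm, top at z 46 mm
- sound_1: sound flat cast aluminium frame bracket, 58 x 58 mm and 14 mm high, with a square through window 42 x 42 mm (side bars 8 mm wide) and a flat ear (24 mm wide, 14 mm long, 10 mm high, dark hole) at both ends, 86 mm over the ears. Origin: centre of the window at the underside; z up, the ears lie along its y axis.
- sound_2: sound bracket like sound_1. Origin: centre of the window at the underside; z up, the ears lie along its y axis.
- sound_3: sound bracket like sound_1. Origin: centre of the window at the underside; z up, the ears lie along its y axis.
- bent_one: damaged flat cast aluminium frame bracket, 58 x 58 mm and 14 mm high, with a square through window 42 x 42 mm (side bars 8 mm wide) and a flat ear (24 mm wide, 14 mm long, 10 mm high, dark hole) at both ends, the ear at +y bent about 50 degrees sideways. Origin: centre of the window at the underside; z up, the ears lie along its y axis.
- broken_one: damaged flat cast aluminium frame bracket, 58 x 58 mm and 14 mm high, with a square through window 42 x 42 mm (side bars 8 mm wide) and a flat ear (24 mm wide, 14 mm long, 10 mm high, dark hole) only at +y; the ear at -y is broken off, leaving a 4 mm stub, 76 mm long in all. Origin: centre of the window at the underside; z up, the ears lie along its y axis.
- oil_bottle: bystander: oil bottle with a spout, 186 mm tall; origin under its centre
- gauge: bystander: loose black pressure gauge 81 x 58 x 31 mm
- black_tape: bystander: roll of black tape, 58 mm across, 19 mm high
- valve_a: bystander: ball valve with red lever, 110 mm long, 51 mm high
Mind the look-alikes: they are no part of the job. Leave any orange look-alike of the sound_1 alone.

How it is judged:
By the outcome, as a careful person would: the job done as asked, in the order asked, and still so for the second after the job is handed in, with the robot touching nothing.
It also fails if it takes over 72 s, if anything falls off the work surface, if the arm or the gripper's body presses on something with over 40 N, if the wrist force passes 120 N, or if a joint passes its speed limit or range.

## Robot

A 7-joint arm with a two-finger parallel gripper is mounted at the origin on a cart in front of the work surface, level with it; the furniture and walls round the work are solid. World frame = base frame: x ahead of the robot, y to its left, z up, the work surface at z = 0. Lengths are in mm, angles in rad, forces in N, time in s.
With the tool pointing down it reaches from about 400 to 850 mm from the base axis. Payload 4.5 kg.
Tool frame: the origin (TCP) lies midway between the tips of the shut fingers; the grasp point (between the pads) lies 19 mm behind it; z points along the fingers, y is the line along which they close (so a half turn about z gives the same grasp; the last joint's range is limited). The gripper opens to 85 mm and grips with 20 to 120 N. Pads are 22 mm wide; open, the fingers measure 114 mm over their backs; the gripper's body (76 mm by 85 mm) begins 54 mm behind the grasp point. The pads swing forward as they close: fully open they stand 13 mm farther back than shut.
Start: joints at [1.25, 0.689, -0.195, 1.565, 0.157, 0.902, -0.215], TCP at [217.157, -586.086, 231.317] pointing down, gripper open.
Joint ranges: [-3.01, 3.01], [-0.46, 2.08], [-1.47, 1.51], [0.13, 2.56], [-1, 4.14], [0.04, 2.09], [-2.66, 2.66]. Speed limits (rad/s): [2.57, 2.57, 3.14, 3.14, 3.14, 3.14, 3.14].

## Interface

Orientations are given as a 3x3 rotation matrix whose columns are the frame's x, y, z axes.
In Python, from cell import * gives the robot as it stands. The module is installed in compiled form; this text tells all that it offers.
- The arm moves only by the shell command python3 -m inch 'ROWS' [FORCE]. ROWS is JSON, a list of rows, each a list of 3 entries, a list of its own where there are three numbers: the turn, a rotation vector about the tool's x, y, z each as a share of 60 degrees, from -1 to 1, then the shift along the tool's x, y, z each as a share of 0.3 m, from -1 to 1, then the opening, from 0 (shut) to 1 (fully open). In form: [[[wx, wy, wz], [tx, ty, tz], hand], ...]. A call has 1 to 10 rows; each row shifts and turns the commanded pose from where the row before left it, along the tool's axes as they then stand; what a row does not reach is not made up. A row lasts 1/8 s, in which the tool goes at most 62.5 mm and 10.7 degrees, less where a joint would pass 70% of its speed; a pose out of reach is approached as far as the arm can. A call with a number of a shift or a turn outside -1 to 1 is refused whole. A call with a gripper value outside its range is refused whole. The fingers move at their own pace and stop on an object; FORCE is the grip in N (left out, the last holds). Time passes only in rows, so rows that do not move let the fingers close. It gives the time, the measured TCP pose, the force, the opening and the grip force at its end, in the units of the state.
- get_obs(): the state, without advancing time (a new reading comes with each control period).
- read_camera(name): name is "scene" or "top" or "wrist"; returns a dict with "color" (400x640x3 uint8, red, green, blue), "depth" (400x640 float32, mm along the optical axis (not along the pixel's ray), 0 where there is no reading), "K" (3x3 intrinsics, pixels), "k1" (the pictures are not rectified: a ray, as slopes to the right and down, at radius r is drawn at 1 + k1 r^2 times it, then the intrinsics apply), "rvec" (rotation vector, rad) and "tvec" (3), from world to camera coordinates, as OpenCV has them. Camera axes: x right, y down, z forward; pixel columns grow to the right and rows downward; lengths in mm; the calibration is good to about 2 mm. A picture is of the moment at which its call begins.
- close_job(): hands the job in; it is judged then, once.
The state is a dict: "t": time; "joint_positions": joint angles; "dq": joint speeds; "joint_torque": joint torques, N m; "ee_pos": TCP position; "ee_rot": TCP orientation; "contact_force": force on the tool from outside, world axes, zero at the start; "moment": the same for the moment, N m; "grip_width": opening from 0.0 (shut) to 1.0 (fully open); "finger_force": force on a finger pad.
Only numpy, scipy, OpenCV 4.12 (cv2) and the standard library are available. Lean on these libraries where they do the work, as an engineer would, in place of code of your own. Each camera call takes 0.05 s, during which the arm holds its last target. There are 200 camera calls.

## Working session

There is one attempt and no reset: what is moved stays moved. The work goes in short steps, Python scripts to look and compute and a shell command to move; the robot and the scene stay as the last step left them, time stands still between calls to the robot, and variables do not carry over. Pictures are saved under pics/ and viewed, at most 10 in all, crops included, and the job is handed in when it is done.

```bash
mkdir -p pics; python3 - <<'E'
from cell import *
import cv2,numpy as np
for n in ("top","scene"):
    c=read_camera(n); np.savez(n+"0.npz",**c)
    cv2.imwrite(f"pics/{n}0.png",c["color"][:,:,::-1])
    R=cv2.Rodrigues(np.array(c["rvec"]))[0]; print(n,c["K"],c["k1"],(-R.T@np.array(c["tvec"]).ravel()).round(),R.round(3))
o=get_obs(); print(o["t"],o["ee_pos"],np.round(o["ee_rot"],3),o["grip_width"],o["contact_force"])
E
```

```text
top [[516.63234479   0.         320.10669767]
 [  0.         516.63234479 201.2761178 ]
 [  0.           0.           1.        ]] -0.1291263680529888 [ 230. -298. 1696.] [[ 0.006 -1.     0.006]
 [-0.991 -0.007 -0.136]
 [ 0.136 -0.005 -0.991]]
scene [[431.59080884   0.         320.93336995]
 [  0.         431.59080884 199.9477631 ]
 [  0.           0.           1.        ]] -0.05444406661082787 [1323.  483.  650.] [[-0.672  0.74   0.01 ]
 [ 0.324  0.306 -0.895]
 [-0.666 -0.598 -0.446]]
0.1 [ 216.88345465 -585.5406042   230.58860761] [[ 0.938  0.347 -0.001]
 [ 0.347 -0.938  0.001]
 [-0.    -0.002 -1.   ]] 0.9987334223072255 [ 0.3425816   0.37809637 -0.37375533]
```

View pics/top0.png

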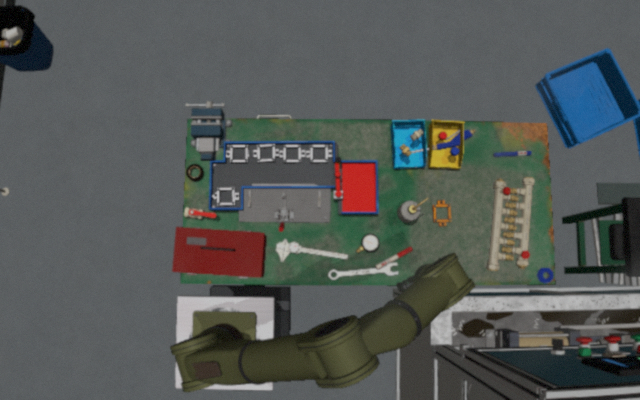

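View pics/scene0.png

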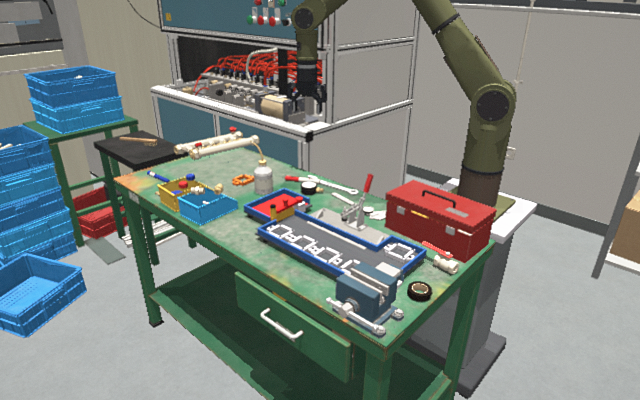

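```bash
cat > h.py <<'E'
import numpy as np,cv2
def load(n): return dict(np.load(n+".npz"))
def D(c): return np.array([float(c["k1"]),0,0,0])
def px2w(c,px,z):
    px=np.array(px,float).reshape(-1,1,2)
    s=cv2.undistortPoints(px,c["K"],D(c)).reshape(-1,2)
    R=cv2.Rodrigues(c["rvec"])[0]; C=-R.T@c["tvec"].ravel()
    d=np.c_[s,np.ones(len(s))]@R
    return C+d*((z-C[2])/d[:,2])[:,None]
def w2px(c,P): return cv2.projectPoints(np.array(P,float).reshape(-1,1,3),c["rvec"],c["tvec"],c["K"],D(c))[0].reshape(-1,2)
def crop(c,x0,y0,x1,y1,f,name): cv2.imwrite("pics/"+name+".png",cv2.resize(c["color"][y0:y1,x0:x1,::-1],None,fx=f,fy=f,interpolation=cv2.INTER_CUBIC))
E
python3 - <<'E'
from h import *
c=load("top0"); crop(c,180,120,380,230,4,"c1")
hsv=cv2.cvtColor(c["color"],cv2.COLOR_RGB2HSV)
print(px2w(c,[[212,163],[345,163],[377,188],[338,180],[280,175]],22).round())
E
```

```text
[[ 585.   52.   22.]
 [ 588. -389.   22.]
 [ 505. -494.   22.]
 [ 531. -366.   22.]
 [ 546. -175.   22.]]
```

View pics/c1.png

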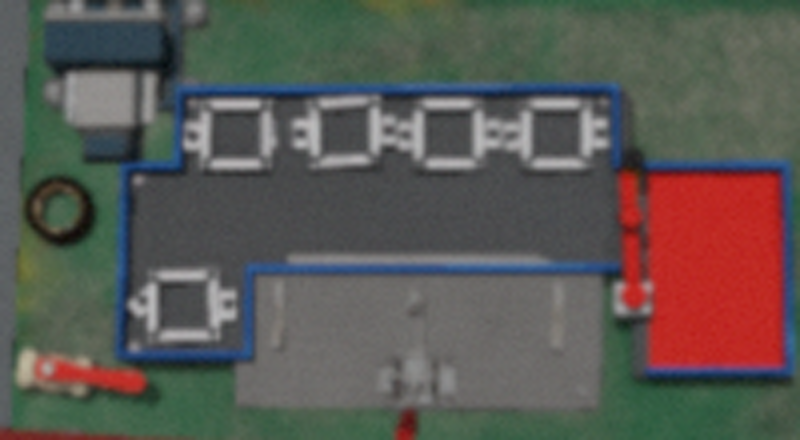

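```bash
cat >> h.py <<'E'
def fit2(T,W):
    T=np.array(T,float);W=np.array(W,float)[:,:2]
    a,b=T-T.mean(0),W-W.mean(0)
    th=np.arctan2((a[:,0]*b[:,1]-a[:,1]*b[:,0]).sum(),(a*b).sum())
    R=np.array([[np.cos(th),-np.sin(th)],[np.sin(th),np.cos(th)]])
    o=W.mean(0)-R@T.mean(0); return th,o,(W-(T@R.T+o))
E
python3 - <<'E'
from h import *
c=load("top0")
p=np.array([[176,87],[621,87],[122,164],[120,358],[253,358],[249,271]],float)
T=[[110,376],[110,10],[42,420],[-117,420],[-117,309],[-46,309]]
W=px2w(c,p/4+[180-.375,120-.375],42)
th,o,r=fit2(T,W); print(th,o,r.round(1))
q=lambda P,z:px2w(c,np.array(P,float)/4+[180-.375,120-.375],z).round()
print("lever knob,gateknob",q([[631,208]],88),q([[633,155]],84),"pivot",q([[633,297]],65))
print("bay corners",q([[792,163],[792,377],[642,375]],42))
from cell import *
w=read_camera("wrist");R=cv2.Rodrigues(np.array(w["rvec"]))[0];ob=get_obs();
C=-R.T@np.array(w["tvec"]).ravel();E=np.array(ob["ee_rot"])
print("cam in tool",E.T@(C-ob["ee_pos"]),(E.T@R.T).round(2))
E
```

```text
0.005018565800828848 [ 547.49754617 -365.45497048] [[-1.5  1.1]
 [-1.4  0.1]
 [ 1.6 -0.2]
 [ 0.2 -3.7]
 [ 0.5 -1.1]
 [ 0.6  3.7]]
lever knob,gateknob [[ 546. -361.   88.]] [[ 590. -363.   84.]] pivot [[ 478. -364.   65.]]
bay corners [[ 593. -495.   42.]
 [ 417. -493.   42.]
 [ 418. -372.   42.]]
cam in tool [  84.35454844    0.84734877 -141.19513746] [[-0.   -0.95 -0.33]
 [ 1.   -0.    0.  ]
 [-0.   -0.33  0.95]]
```

```bash
python3 -m inch '[[[0,0,0.167],[0,0,-0.17],1],[[0,0,0.166],[0,0,-0.16],0.5],[[0,0,0],[0.135,-0.16,0],0],[[0,0,0],[0.135,-0.16,0],0],[[0,0,0],[0.135,-0.16,0],0],[[0,0,0],[0.135,-0.16,0],0],[[0,0,0],[0.135,-0.16,0],0],[[0,0,0],[0.135,-0.16,0],0],[[0,0,0],[0.135,-0.16,0],0],[[0,0,0],[0.135,-0.16,0],0]]' 20 && python3 -m inch '[[[0,0,0],[0,0,0],0],[[0,0,0],[0,0,0],0]]'
python3 - <<'E'
from h import *
from cell import *
c=read_camera("wrist"); np.savez("w1.npz",**c); cv2.imwrite("pics/w1.png",c["color"][:,:,::-1]); print(c["K"],c["k1"])
o=get_obs();print(o["t"],o["ee_pos"],np.round(o["ee_rot"],3),o["grip_width"])
E
```

```text
t: 1.4
ee_pos: [538.1, -200.4, 330.2]
ee_rot: [[1.0, 0.006, -0.0], [0.006, -1.0, -0.0], [-0.0, 0.0, -1.0]]
contact_force: [0.8, -0.6, 0.2]
grip_width: -0.001
finger_force: 0.0
t: 1.65
ee_pos: [536.7, -202.4, 329.9]
ee_rot: [[1.0, 0.006, -0.001], [0.006, -1.0, -0.001], [-0.001, 0.001, -1.0]]
contact_force: [-0.1, -0.4, 1.1]
grip_width: 0.001
finger_force: 0.0
[[339.92355652   0.         324.36341178]
 [  0.         339.92355652 198.48634237]
 [  0.           0.           1.        ]] -0.05748847436714917
1.7 [ 536.21704337 -203.38137688  330.02974707] [[ 1.     0.004 -0.001]
 [ 0.004 -1.    -0.001]
 [-0.001  0.001 -1.   ]] -0.0033084000048214804
```

View pics/w1.png

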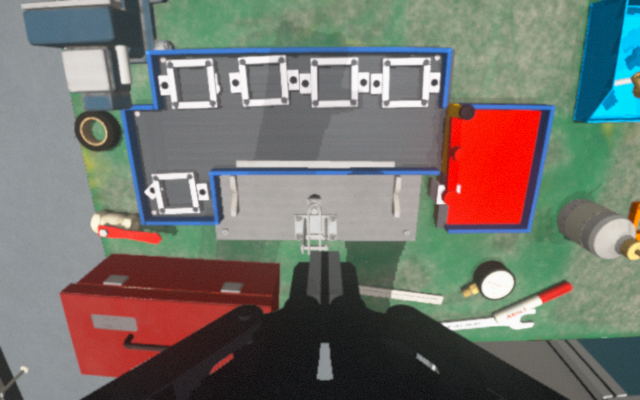

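Candidates in w1: row brackets at (190,84), (264,80), (334,82), (406,82) and the pocket one at (175,192); the orange look-alike (top image (442,212)) is excluded. (190,84) seems to lack its right ear (broken_one), and (175,192) has a skewed left ear (bent_one). I'll check both in one close crop.

```bash
python3 - <<'E'
from h import *
c=load("w1"); crop(c,120,40,300,230,3.15,"c2")
E
```

```text
(no output)
```

View pics/c2.png

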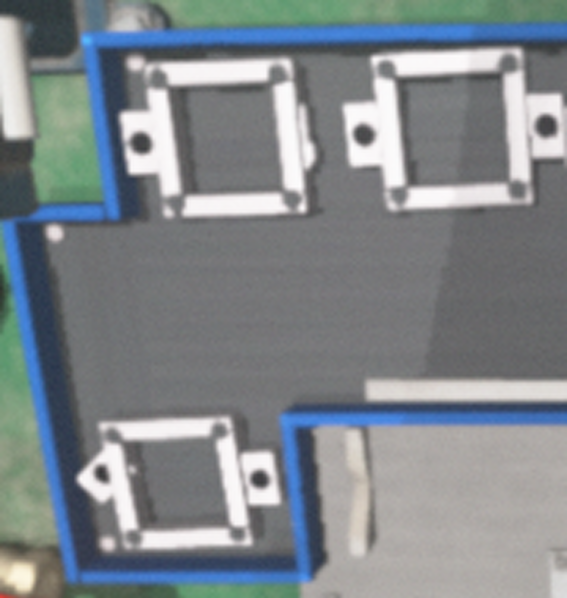

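```bash
python3 - <<'E'
from h import *
c=load("w1");t=load("top0")
s=lambda P:(np.array(P,float)+.5)/3.15-.5+[120,40]
p=np.r_[s([[82,35],[3,217],[72,582],[315,575],[283,413]]),[[451.5,47.5]]]
T=[[110,376],[42,420],[-117,420],[-117,309],[-40,315],[110,10]]
W=px2w(c,p,42); th,o,r=fit2(T,W); print(th,o,r.round(1))
R=np.array([[np.cos(th),-np.sin(th)],[np.sin(th),np.cos(th)]])
for n,q in (("broken",[[147,62],[292,58],[306,212],[166,217]]),("bent",[[98,425],[234,416],[252,540],[121,552]])):
    B=px2w(c,s(q),36)[:,:2]; m=B.mean(0); e=(B[0]-B[1])+(B[3]-B[2]); print(n,m.round(1),"tray",(R.T@(m-o)).round(1),"yaw of y deg",np.degrees(np.arctan2(-e[0],e[1])).round(1),np.linalg.norm(B-np.roll(B,1,0),axis=1).round(1))
# heights from two views: triangulate rivet/corners
def tri(a,b):
    P=[];X=[]
    for cc,px in ((c,a),(t,b)):
        P.append(np.c_[cv2.Rodrigues(cc["rvec"])[0],cc["tvec"].ravel()]);X.append(cv2.undistortPoints(np.array([[px]],float),cc["K"],D(cc)).reshape(2,1))
    h=cv2.triangulatePoints(P[0],P[1],X[0],X[1]).ravel();return (h[:3]/h[3]).round()
u=lambda x,y:(x/4+179.6,y/4+119.6)
print("broken corner",tri(s([[306,212]])[0],u(271,170)),"gateknob",tri((464,111),u(633,155)),"leverknob",tri((455,154),u(631,208)),"wall",tri(p[0],u(176,87)))
# depth heights
R1=cv2.Rodrigues(c["rvec"])[0]
def dz(px):
    x,y=map(int,np.round(px)); z=np.median(c["depth"][y-1:y+2,x-1:x+2]); v=cv2.undistortPoints(np.array([[[x,y]]],float),c["K"],D(c)).ravel()
    return (R1.T@(np.array([v[0]*z,v[1]*z,z])-c["tvec"].ravel())).round(1)
for n,q in (("floor",(300,130)),("gk",(464,111)),("lk",(455,154)),("pivot",(439,190)),("bar",(315,164)),("upr L",(233,196)),("upr R",(397,196)),("clampblock",(313,225)),("clamp top",(315,198)),("bay",(500,170)),("bottle",(628,250)),("gatewall",(445,120))): print(n,dz(q))
crop(c,380,80,560,240,4,"c3")
E
```

```text
0.012329748272722497 [ 554.38457463 -367.58052606] [[-2.1 -0.2]
 [-0.5 -1.1]
 [ 0.9 -1.4]
 [ 3.9 -0.1]
 [-0.1 -0.6]
 [-2.1  3.4]]
broken [619.3 -40.3] tray [ 69.  326.5] yaw of y deg 1.2 [58.4 56.6 57.5 56.9]
bent [476.9  -1.3] tray [-73.  367.2] yaw of y deg 4.9 [58.2 59.7 56.1 60.2]
broken corner [590. -65.  20.] gateknob [ 592. -363.   76.] leverknob [ 545. -359.   82.] wall [658.  15.  30.]
floor [ 560.5 -171.5   20.1]
gk [ 592.  -360.6   82.4]
lk [ 543.5 -354.9   86. ]
pivot [ 488.9 -353.3   52.2]
bar [ 515.6 -191.2   23.5]
upr L [467.  -74.7  16.4]
upr R [ 468.4 -307.    16.7]
clampblock [ 422.1 -187.8   14.2]
clamp top [ 480.2 -192.1   61.6]
bay [ 508.7 -447.2   20.9]
bottle [ 431.2 -583.9  112.3]
gatewall [ 575.4 -361.6   21.2]
```

View pics/c3.png

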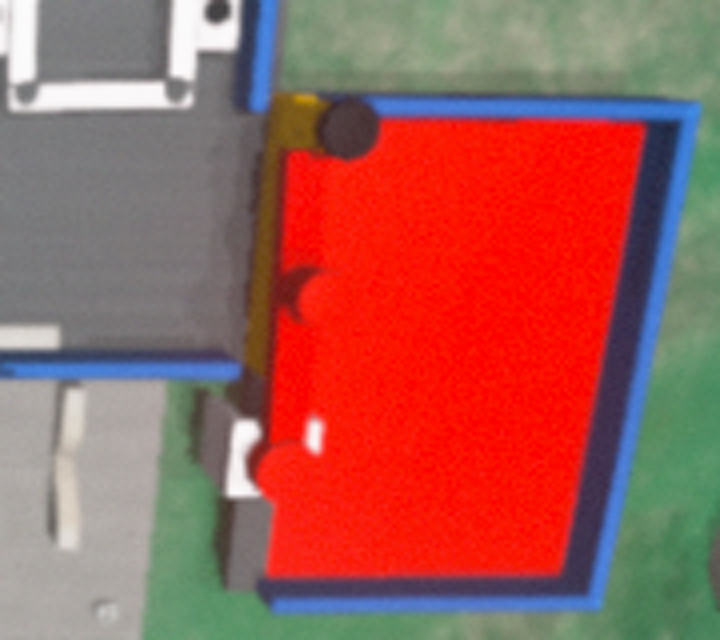

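```bash
python3 - <<'E'
from h import *
c=load("w1")
s=lambda P:(np.array(P,float)+.5)/4-.5+[380,80]
print("gk",px2w(c,s([[348,127]]),84),"lk",px2w(c,s([[331,297]]),88),"bay outer corners",px2w(c,s([[700,103],[600,606],[272,610]]),42).round(1),"pivot cap",px2w(c,s([[285,470]]),66).round(1), "wall end inner of row", px2w(c,s([[262,110],[240,372]]),42).round(1))
E
```

```text
gk [[ 591.78675599 -362.95188902   84.        ]] lk [[ 544.1615099  -362.75902607   88.        ]] bay outer corners [[ 598.6 -493.2   42. ]
 [ 425.6 -495.1   42. ]
 [ 424.1 -376.5   42. ]] pivot cap [[ 483.9 -364.7   66. ]] wall end inner of row [[ 593.2 -352.6   42. ]
 [ 509.6 -355.    42. ]]
```

```bash
python3 -m inch '[[[0,0,0],[0.007,0.165,0.1],0],[[0,0,0],[0.007,0.165,0.15],0],[[0,0,0],[0.007,0.165,0.15],0],[[0,0,0],[0.006,0.16,0.15],0],[[0,0,0],[0,0,0],0],[[0,0,0],[0,0,0.15],0],[[0,0,0],[0,0,0.16],0],[[0,0,0],[0,0,0],0],[[0,0,0],[0,0,0],0]]'
```

```text
t: 2.82
ee_pos: [547.0, -390.6, 82.9]
ee_rot: [[1.0, 0.005, 0.003], [0.005, -1.0, -0.002], [0.003, 0.002, -1.0]]
contact_force: [0.3, -0.1, 0.0]
grip_width: -0.005
finger_force: 0.0
```

```bash
python3 -m inch '[[[0,0,0],[0,0.02,0.04],0],[[0,0,0],[0,0,0],0]]';  python3 -m inch '[[[0,0,0],[0,-0.06,0],0],[[0,0,0],[0,-0.06,0],0],[[0,0,0],[0,-0.05,0],0],[[0,0,0],[-0.03,-0.04,0],0],[[0,0,0],[-0.04,-0.04,0],0],[[0,0,0],[-0.05,-0.04,0],0],[[0,0,0],[0,0,0],0]]'
```

```text
t: 3.08
ee_pos: [545.8, -396.6, 69.0]
ee_rot: [[1.0, 0.005, 0.0], [0.005, -1.0, -0.001], [0.0, 0.001, -1.0]]
contact_force: [-1.0, 0.3, 0.7]
grip_width: -0.002
finger_force: 0.0
t: 3.95
ee_pos: [509.2, -306.2, 68.7]
ee_rot: [[1.0, 0.008, -0.001], [0.008, -1.0, 0.002], [-0.001, -0.002, -1.0]]
contact_force: [-0.2, 0.5, 0.5]
grip_width: -0.002
finger_force: 0.0
```

```bash
python3 -m inch '[[[0,0,0],[0.03,0,-0.1],0],[[0,0,0],[0.04,0,-0.08],0],[[0,0,0],[0.16,0.1,0],0],[[0,0,0],[0.16,0.1,0],0],[[0,0,0],[0,0,0],0],[[0,0,0],[0,0,0],0]]'
python3 - <<'E'
from h import *
from cell import *
c=read_camera("wrist"); np.savez("w2.npz",**c); cv2.imwrite("pics/w2.png",c["color"][:,:,::-1]); print(get_obs()["ee_pos"])
E
```

```text
t: 4.7
ee_pos: [626.5, -367.0, 121.8]
ee_rot: [[1.0, 0.007, -0.002], [0.007, -1.0, 0.001], [-0.002, -0.001, -1.0]]
contact_force: [-0.2, -0.1, 0.4]
grip_width: 0.001
finger_force: 0.0
[ 625.95628457 -366.83398525  122.01722727]
```

View pics/w2.png

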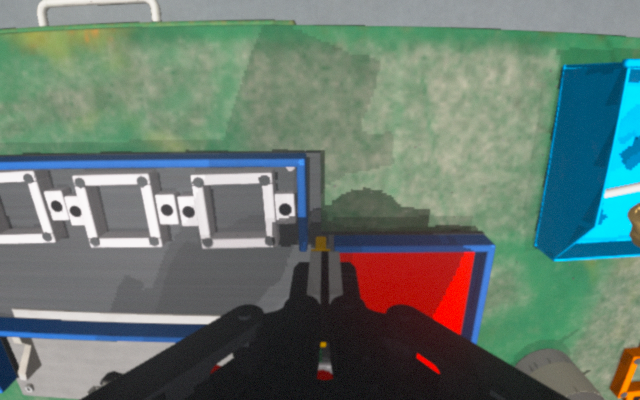

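```bash
python3 -m inch '[[[0,0,0],[0,0,0.1],0],[[0,0,0],[0,0,0.105],0],[[0,0,0],[-0.05,-0.01,0],0],[[0,0,0],[-0.05,0,0],0],[[0,0,0],[-0.05,0,0],0],[[0,0,0],[-0.05,0,0],0],[[0,0,0],[-0.05,0,0],0],[[0,0,0],[-0.03,0,0],0],[[0,0,0],[0,0,0],0]]'
```

```text
t: 5.88
ee_pos: [541.8, -365.3, 61.3]
ee_rot: [[1.0, 0.006, -0.001], [0.006, -1.0, 0.0], [-0.001, -0.0, -1.0]]
contact_force: [-0.2, 0.5, 0.1]
grip_width: 0.003
finger_force: 0.0
```

```bash
python3 -m inch '[[[0,0,0],[-0.02,0,0],0],[[0,0,0],[-0.02,0,0],0],[[0,0,0],[0,0,0],0]]'; python3 -m inch '[[[0,0,0],[-0.015,0,0],0],[[0,0,0],[0,0,0],0]]'
```

```text
t: 6.25
ee_pos: [530.2, -365.7, 61.0]
ee_rot: [[1.0, 0.006, -0.001], [0.006, -1.0, -0.0], [-0.001, 0.0, -1.0]]
contact_force: [-0.2, -0.4, -0.2]
grip_width: 0.003
finger_force: 0.0
t: 6.5
ee_pos: [526.2, -365.8, 61.0]
ee_rot: [[1.0, 0.006, -0.0], [0.006, -1.0, -0.0], [-0.0, 0.0, -1.0]]
contact_force: [1.0, -0.4, 0.5]
grip_width: -0.001
finger_force: 0.5
```

```bash
python3 -m inch '[[[0,0,0],[-0.01,0,0],0],[[0,0,0],[0,0,0],0]]'; python3 -m inch '[[[0,0,0],[-0.01,0,0],0],[[0,0,0],[0,0,0],0]]';  python3 - <<'E'
from h import *
from cell import *
c=read_camera("top"); np.savez("top1.npz",**c); crop(c,300,150,390,230,6,"c4")
E
```

```text
t: 6.75
ee_pos: [526.0, -365.7, 61.3]
ee_rot: [[1.0, 0.007, 0.005], [0.007, -1.0, -0.001], [0.005, 0.001, -1.0]]
contact_force: [5.8, -0.6, -2.8]
grip_width: -0.003
finger_force: 2.8
t: 7.0
ee_pos: [525.8, -365.7, 61.5]
ee_rot: [[1.0, 0.008, 0.01], [0.008, -1.0, -0.002], [0.01, 0.002, -1.0]]
contact_force: [10.5, -1.0, -5.5]
grip_width: -0.002
finger_force: 5.0
```

View pics/c4.png

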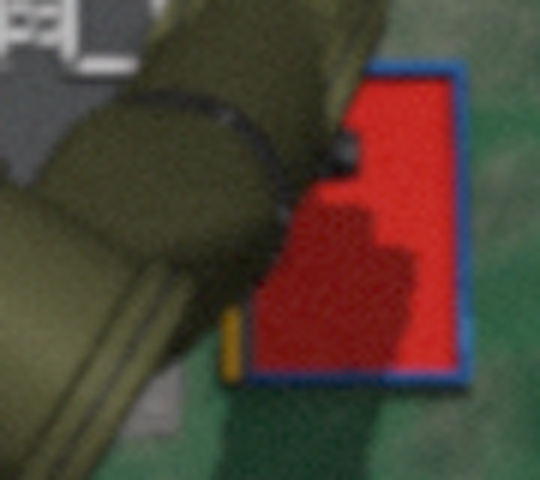

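```bash
python3 -m inch '[[[0,0,0],[0.05,0,0],0],[[0,0,0],[0,0,-0.18],0],[[0,0,0],[0,0,-0.18],0],[[0,0,0],[0,-0.16,-0.1],0],[[0,0,0],[0,-0.16,0],0],[[0,0,0],[0,-0.16,0],0],[[0,0,0],[0,-0.16,0],0],[[0,0,0],[0,-0.16,0],0],[[0,0,0],[0,-0.16,0],0],[[0,0,0],[0,-0.12,0],0]]';python3 -m inch '[[[0,0,0],[0,0,0],0],[[0,0,0],[0,0,0],0]]'
cat >> h.py <<'E'
def cloud(c):
    d=c["depth"]; v,u=np.nonzero(d>0); z=d[v,u]
    s=cv2.undistortPoints(np.c_[u,v].astype(float).reshape(-1,1,2),c["K"],D(c)).reshape(-1,2)
    R=cv2.Rodrigues(c["rvec"])[0]; return (np.c_[s[:,0]*z,s[:,1]*z,z]-c["tvec"].ravel())@R,u,v
def find(c,cx,cy,r=50,zf=None):
    W,u,v=cloud(c); col=c["color"][v,u].astype(int); 
    near=(abs(W[:,0]-cx)<r)&(abs(W[:,1]-cy)<r)
    flo=np.percentile(W[near&(W[:,2]<30)&(W[:,2]>15),2],50) 
    m=near&(W[:,2]>flo+11.7)&(W[:,2]<flo+17)&(col.min(1)>140)
    P=W[m][:,:2].astype(np.float32); h=np.percentile(W[m][:,2],50)
    # refine: project grid of model (outer 58, inner 42) against points
    from scipy.optimize import minimize
    c0=np.array(cv2.minAreaRect(P)[0])
    def cost(q):
        cs,sn=np.cos(q[2]),np.sin(q[2]); X=P-q[:2]; a=abs(X@np.array([[cs,-sn],[sn,cs]])).max(1)
        return np.minimum((a-25)**2,60).mean()
    b=min((minimize(cost,[*(c0+[i,j]),t],method="Nelder-Mead") for i in(-6,0,6) for j in(-6,0,6) for t in(-.08,.08)),key=lambda r:r.fun)
    print("floor",flo.round(1),"top",h.round(1),"n",len(P),"centre",b.x[:2].round(1),"yaw deg",np.degrees(b.x[2]).round(1),"cost",b.fun.round(1))
    return b.x
E
python3 - <<'E'
from h import *
from cell import *
c=read_camera("wrist"); np.savez("w3.npz",**c); print(get_obs()["ee_pos"])
find(c,619,-40); find(load("w1"),619,-40);find(c,477,-1,45); find(load("w1"),477,-1,45)
E
```

```text
t: 8.3
ee_pos: [532.4, -39.5, 198.9]
ee_rot: [[1.0, 0.008, -0.002], [0.008, -1.0, 0.0], [-0.002, -0.0, -1.0]]
contact_force: [-0.2, 1.1, -0.1]
grip_width: 0.001
finger_force: 0.0
t: 8.55
ee_pos: [532.9, -42.7, 198.9]
ee_rot: [[1.0, 0.005, -0.001], [0.005, -1.0, -0.001], [-0.001, 0.001, -1.0]]
contact_force: [-0.9, -0.6, -0.3]
grip_width: 0.002
finger_force: 0.0
[532.97441807 -43.29859173 198.9025055 ]
floor 20.8 top 34.6 n 2000 centre [619.2 -38.8] yaw deg 1.4 cost 5.7
floor 20.7 top 34.5 n 976 centre [619.2 -39.4] yaw deg 1.3 cost 5.6
floor 20.8 top 34.6 n 1116 centre [ 4.766e+02 -3.000e-01] yaw deg 2.5 cost 5.1
floor 20.7 top 34.4 n 767 centre [476.9  -1. ] yaw deg 2.6 cost 6.1
```

```bash
python3 -m inch '[[[0,0,0],[0.143,-0.007,0],0],[[0,0,0],[0.144,-0.007,0.08],0],[[0,0,0],[0,0,0.14],0],[[0,0,0],[0,0,0.14],0],[[0,0,0],[0,0,0.1],0],[[0,0,0],[0,0,0],0],[[0,0,0],[0,0,0],0]]'
```

```text
t: 9.48
ee_pos: [620.3, -38.0, 62.1]
ee_rot: [[1.0, 0.005, 0.002], [0.005, -1.0, -0.001], [0.002, 0.001, -1.0]]
contact_force: [0.4, 0.0, 0.2]
grip_width: 0.0
finger_force: 0.0
```

Descend, then expand the fingers inside the window at low force.

```bash
python3 -m inch '[[[0,0,0],[0,0,0.05],0],[[0,0,0],[-0.003,0.003,0.05],0],[[0,0,0],[0,0,0],0],[[0,0,0],[0,0,0],0]]' && python3 -m inch '[[[0,0,0],[0,0,0.015],0],[[0,0,0],[0,0,0],0.3],[[0,0,0],[0,0,0],0.3],[[0,0,0],[0,0,0],0.3],[[0,0,0],[0,0,0],0.3]]' 20
```

```text
t: 9.98
ee_pos: [618.7, -37.7, 30.9]
ee_rot: [[1.0, 0.006, -0.0], [0.006, -1.0, -0.0], [-0.0, 0.0, -1.0]]
contact_force: [-0.0, -0.0, -0.6]
grip_width: 0.0
finger_force: 0.0
t: 10.6
ee_pos: [618.7, -37.7, 26.5]
ee_rot: [[1.0, 0.006, 0.0], [0.006, -1.0, -0.0], [0.0, 0.0, -1.0]]
contact_force: [-1.1, 0.4, -0.3]
grip_width: 0.209
finger_force: 17.7
```

```bash
python3 -m inch '[[[0,0,0],[-0.073,0,0],0.3],[[0,0,0],[-0.073,0,0],0.3],[[0,0,0],[-0.073,0,0],0.3],[[0,0,0],[0,0,0],0.3],[[0,0,0],[0,0,0],0.3]]'
python3 - <<'E'
from h import *
W,u,v=cloud(load("w1"))
for x in range(494,530,3):
    m=(abs(W[:,0]-x)<1.5)&(abs(W[:,1]+190)<25); print(x,np.percentile(W[m,2],[20,50,80]).round(1), load("w1")["color"][v[m],u[m]].mean().round())
E
```

```text
t: 11.22
ee_pos: [554.6, -38.0, 26.7]
ee_rot: [[1.0, 0.006, 0.002], [0.006, -1.0, 0.0], [0.002, -0.0, -1.0]]
contact_force: [-0.1, 0.8, -1.2]
grip_width: 0.209
finger_force: 17.7
494 [ 9.5 10.4 11.1] 170.0
497 [ 9.8 10.6 11.4] 162.0Traceback (most recent call last):
  File "<stdin>", line 4, in <module>
    return _quantile_unchecked(
        a, q, axis, out, overwrite_input, method, keepdims, weights)
    return _ureduce(a,
                    func=_quantile_ureduce_func,
    ...<5 lines>...
                    overwrite_input=overwrite_input,
                    method=method)
    r = func(a, **kwargs)
    result = _quantile(arr,
                       quantiles=q,
    ...<2 lines>...
                       out=out,
                       weights=wgt)
    slices_having_nans = np.isnan(arr[-1, ...])
                                  ~~~^^^^^^^^^
IndexError: index -1 is out of bounds for axis 0 with size 0
```

```bash
python3 -m inch '[[[0,0,0],[0,0.125,0],0.3],[[0,0,0],[0,0.125,0],0.3],[[0,0,0],[0,0.125,0],0.3],[[0,0,0],[0,0.125,0],0.3],[[0,0,0],[0,0.125,0],0.3],[[0,0,0],[0,0.125,0],0.3],[[0,0,0],[0,0.12,0],0.3],[[0,0,0],[0,0,0],0.3]]'
```

```text
t: 12.22
ee_pos: [554.6, -305.0, 26.7]
ee_rot: [[1.0, -0.0, 0.002], [-0.0, -1.0, -0.005], [0.002, 0.005, -1.0]]
contact_force: [-0.5, -0.2, -1.5]
grip_width: 0.21
finger_force: 17.8
```

```bash
python3 -m inch '[[[0,0,0],[0,0.1,0],0.3],[[0,0,0],[0,0.11,0],0.3],[[0,0,0],[0,0.11,0],0.3],[[0,0,0],[0,0.11,0],0.3],[[0,0,0],[0,0,0],0.3],[[0,0,0],[0,0,0],0.3]]'
```

```text
t: 12.98
ee_pos: [556.3, -426.4, 26.3]
ee_rot: [[1.0, 0.007, 0.001], [0.007, -1.0, 0.002], [0.001, -0.002, -1.0]]
contact_force: [-0.3, -0.1, -1.3]
grip_width: 0.21
finger_force: 17.8
```

```bash
python3 -m inch '[[[0,0,0],[0,0.03,0],0.3],[[0,0,0],[-0.1,0,0],0.3],[[0,0,0],[-0.1,0,0],0.3],[[0,0,0],[-0.1,0,0],0.3],[[0,0,0],[0,0,0],0.3],[[0,0,0],[0,0,0],0.3]]'
```

```text
t: 13.72
ee_pos: [467.1, -437.4, 26.9]
ee_rot: [[1.0, 0.007, 0.002], [0.007, -1.0, -0.0], [0.002, 0.0, -1.0]]
contact_force: [-0.1, -0.2, -1.0]
grip_width: 0.209
finger_force: 17.9
```

```bash
python3 -m inch '[[[0,0,0],[0,0,0],0],[[0,0,0],[0,0,0],0],[[0,0,0],[0,0,0],0],[[0,0,0],[0,0,-0.1],0],[[0,0,0],[0,0,-0.19],0],[[0,0,0],[0,0,-0.19],0],[[0,0,0],[0,0,-0.19],0],[[0,0,0],[0.1,-0.15,0],0],[[0,0,0],[0.1,-0.15,0],0],[[0,0,0],[0,-0.15,0],0]]';python3 -m inch '[[[0,0,0],[0,-0.16,0],0],[[0,0,0],[-0.05,-0.16,0],0],[[0,0,0],[-0.05,-0.16,0],0],[[0,0,0],[-0.05,-0.16,0],0],[[0,0,0],[-0.05,-0.16,0],0],[[0,0,0],[0,-0.16,0],0],[[0,0,0],[0,0,0],0],[[0,0,0],[0,0,0],0]]'
python3 - <<'E'
from h import *
from cell import *
c=read_camera("wrist"); np.savez("w4.npz",**c); print(get_obs()["ee_pos"])
find(c,477,-1,45)
E
```

```text
t: 14.98
ee_pos: [527.5, -299.5, 227.8]
ee_rot: [[1.0, 0.009, 0.004], [0.009, -1.0, 0.001], [0.004, -0.001, -1.0]]
contact_force: [-0.1, -0.0, 0.5]
grip_width: -0.0
finger_force: 0.0
t: 15.98
ee_pos: [463.0, -15.1, 227.6]
ee_rot: [[1.0, 0.006, 0.0], [0.006, -1.0, -0.001], [0.0, 0.001, -1.0]]
contact_force: [0.8, 0.2, 1.0]
grip_width: -0.005
finger_force: 0.0
[462.90151904 -15.84992795 227.55298889]
floor 20.7 top 34.6 n 1422 centre [ 4.765e+02 -4.000e-01] yaw deg 2.6 cost 5.7
```

```bash
python3 -m inch '[[[0,0,0],[0.045,-0.05,0.1],0],[[0,0,0],[0,0,0.16],0],[[0,0,0],[0,0,0.16],0],[[0,0,0],[0,0,0.15],0],[[0,0,0],[0,0,0],0],[[0,0,0],[0,0,0],0]]'
```

```text
t: 16.77
ee_pos: [477.0, -0.5, 57.6]
ee_rot: [[1.0, 0.004, 0.001], [0.004, -1.0, -0.0], [0.001, 0.0, -1.0]]
contact_force: [-0.4, 0.2, 0.5]
grip_width: 0.001
finger_force: 0.0
```

```bash
python3 -m inch '[[[0,0,0],[0,0,0.05],0],[[0,0,0],[0,0,0.052],0],[[0,0,0],[0,0,0],0],[[0,0,0],[0,0,0],0.3],[[0,0,0],[0,0,0],0.3],[[0,0,0],[0,0,0],0.3],[[0,0,0],[0,0,0],0.3]]' 20
```

```text
t: 17.65
ee_pos: [476.3, 0.4, 26.1]
ee_rot: [[1.0, 0.006, 0.0], [0.006, -1.0, -0.0], [0.0, 0.0, -1.0]]
contact_force: [-0.2, 0.5, -2.1]
grip_width: 0.202
finger_force: 17.7
```

```bash
python3 -m inch '[[[0,0,0],[0.088,0,0],0.3],[[0,0,0],[0.088,0,0],0.3],[[0,0,0],[0.088,0,0],0.3],[[0,0,0],[0,0,0],0.3],[[0,0,0],[0,0,0],0.3]]'
python3 - <<'E'
from h import *
from cell import *
o=get_obs();print(o["ee_pos"])
c=read_camera("scene"); np.savez("s1.npz",**c)
c=read_camera("top"); np.savez("top2.npz",**c)
E
```

```text
t: 18.27
ee_pos: [554.1, 0.8, 25.8]
ee_rot: [[1.0, 0.006, -0.002], [0.006, -1.0, -0.0], [-0.002, 0.0, -1.0]]
contact_force: [0.1, 0.4, -0.3]
grip_width: 0.202
finger_force: 17.9
[554.10025733   0.76741857  25.77731048]
```

```bash
python3 -m inch '[[[0,0,0],[0,0.125,0],0.3],[[0,0,0],[0,0.125,0],0.3],[[0,0,0],[0,0.125,0],0.3],[[0,0,0],[0,0.125,0],0.3],[[0,0,0],[0,0.125,0],0.3],[[0,0,0],[0,0.125,0],0.3],[[0,0,0],[0,0.125,0],0.3],[[0,0,0],[0,0.12,0],0.3],[[0,0,0],[0,0,0],0.3]]'
```

```text
t: 19.5
ee_pos: [555.2, -302.5, 25.8]
ee_rot: [[1.0, 0.0, -0.001], [0.0, -1.0, -0.004], [-0.001, 0.004, -1.0]]
contact_force: [-0.2, -0.6, -0.8]
grip_width: 0.204
finger_force: 18.2
```

```bash
python3 -m inch '[[[0,0,0],[0,0.11,0],0.3],[[0,0,0],[0,0.11,0],0.3],[[0,0,0],[0,0.11,0],0.3],[[0,0,0],[0,0.11,0],0.3],[[0,0,0],[0,0,0],0.3],[[0,0,0],[0,0,0],0.3]]'
```

```text
t: 20.25
ee_pos: [558.1, -427.8, 25.9]
ee_rot: [[1.0, 0.007, -0.0], [0.007, -1.0, 0.001], [-0.0, -0.001, -1.0]]
contact_force: [0.0, 0.1, -0.0]
grip_width: 0.206
finger_force: 18.3
```

```bash
python3 -m inch '[[[0,0,0],[-0.01,0.018,0],0.3],[[0,0,0],[0,0,0],0.3],[[0,0,0],[0,0,0],0],[[0,0,0],[0,0,0],0],[[0,0,0],[0,0,0],0],[[0,0,0],[0,0,-0.08],0],[[0,0,0],[0,0,-0.19],0],[[0,0,0],[0,0,-0.19],0],[[0,0,0],[0,0,-0.19],0],[[0,0,0],[0,0,-0.19],0]]'; python3 -m inch '[[[0,0,0],[-0.12,-0.15,0],0],[[0,0,0],[-0.12,-0.15,0],0],[[0,0,0],[0,-0.15,0],0],[[0,0,0],[0,0,0],0],[[0,0,0],[0,0,0],0]]'
python3 - <<'E'
from h import *
from cell import *
c=read_camera("wrist"); np.savez("w5.npz",**c); cv2.imwrite("pics/w5.png",c["color"][:,:,::-1]); print(get_obs()["ee_pos"])
find(c,555,-433,45);find(c,467,-437,42)
E
```

```text
t: 21.5
ee_pos: [555.1, -434.9, 282.1]
ee_rot: [[1.0, 0.006, 0.002], [0.006, -1.0, -0.001], [0.002, 0.001, -1.0]]
contact_force: [-0.1, -1.4, -0.8]
grip_width: 0.002
finger_force: 0.0
t: 22.12
ee_pos: [482.7, -301.2, 279.3]
ee_rot: [[1.0, 0.006, 0.002], [0.006, -1.0, -0.002], [0.002, 0.002, -1.0]]
contact_force: [0.2, 0.3, 0.8]
grip_width: -0.004
finger_force: 0.0
[ 482.49736593 -301.81612689  278.87581637]
floor 21.3 top 34.8 n 1204 centre [ 555. -435.] yaw deg 2.7 cost 5.7
floor 21.3 top 34.6 n 965 centre [ 468.5 -437.6] yaw deg 1.5 cost 5.3
```

View pics/w5.png

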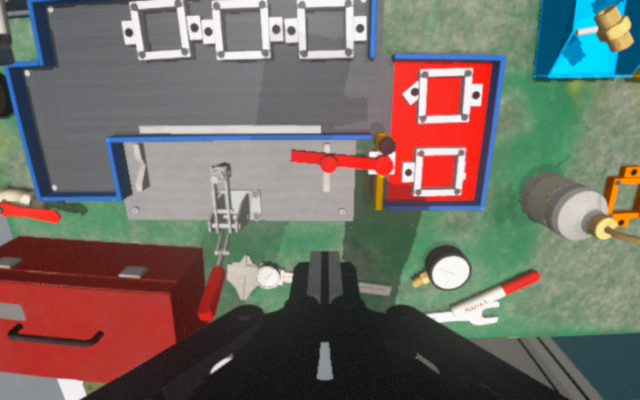

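The last picture shows both damaged brackets flat on the red floor at (445,95) and (440,170). The lever is aside at (340,161), the gate is open at (378,180), and the three sound brackets are still in the row at (160,28), (242,28) and (327,27).

```bash
python3 -c "
from cell import *
print(close_job())"
```

```text
the job is handed in; nothing more can be done
None
```

The job is handed in after about 22 s of robot time: the lock lever is aside, the gate is fully open, both damaged brackets lie flat in the reject bay, and the three sound brackets were left in their row.

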